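Seat the camera board in front of the collimator

TASK

Using only the fingertips, push the board that carries the camera along its rails towards the collimator tube until you feel it drop down into its locating notches, then swing the turn-button latch across so that it lies over the board and keeps it down. The board must stay on its rails and nothing is to be lifted: do not touch the camera, keep the lens cap lying on the board, leave the other things on the table where they are, and finish with the hand clear.

Things in the scene. Friction and masses are not known exactly. Their poses are not given: they have to be found in the camera images.
- bench: Camera test bench fixed to the table: steel bed plate (235 x 660 mm, 12 mm thick, from y -215 mm) with two parallel aluminium rails and, beyond their end, a black collimator tube lying along y (76 mm across, from y 235 mm, top 149 mm above the table). Origin: on the table, midway between the rails; y runs along the rails towards the collimator (the way to push), x to the latch side.
- rail_start (a point): Middle between the rails' open rear ends, at rail-top height (42 mm above the table). From here the rails run 410 mm along bench +y. Between them 90 mm is free down to the bed plate, 12 mm above the table. A guide lip outside each rail, top 57 mm above the table, keeps the board straight (about 2 mm play each side).
- notches (a point): Midway between the rails and between the notches, at rail-top height. Notches are 28 mm long, 8 mm deep: one in the inner half of each rail 85 mm ahead of this point for the board's front feet, one in the outer half 85 mm behind it for the rear feet, so the board drops only when all four feet are over them. Beyond the notches the rails go on at the same height.
- seat (a point): Point of the bench where the board's origin lies when the board is down in its notches (4 mm total play along the rails, 2 mm each way).
- board: Loose plywood board, 150 mm across (x), 220 mm along (y), 12 mm thick, on four brass feet 24 mm long, 10 mm high; about 0.75 kg with camera. Origin: its centre, in the plane of the feet's undersides; y to the collimator, z up. Origin 42 mm above the table while sliding (top 64), 34 when dropped in (top 56). Starts 70 to 140 mm short. Slides with 3 to 6 N; dropped in, the notch walls stop it hard.
- push_edge (a point): Middle of the board's rear end face (away from the collimator), half-way up the 12 mm plate: the free place for the fingertip to push. Pushed at up to 100 mm/s the board drops cleanly; a brisk shove (300 mm/s) may carry it over the notches.
- camera: Black camera 122 x 42 mm, 78 mm tall, screwed on a cork pad on the front half of the board, lens towards the collimator. Origin: centre of its underside, 30 mm above the board's origin; axes as the board's. Its back stands 21 mm behind this origin (131 mm in front of the board's rear end face). Not to be touched.
- latch (a joint): Steel turn-button latch on a post at the bench's +x side, vertical axis. 0: arm points back along the rail (bench -y); grows as it swings in; 1.57: across, over the board (bench -x); stops at -0.5 and 1.6. Starts open, -0.45 to 0.1; stays where left; about 1 N at the pin moves it. Arm 68 mm long, 14 wide, 59 to 65 mm above the table: clears the dropped board by 3 mm, strikes one not dropped.
- latch_pivot (a point): On the latch's pivot axis, 62 mm above the table, at bench x 105, y 0 mm.
- latch_pin (a point): Centre of the upright thumb pin (10 mm diameter, from 65 to 87 mm above the table) on the latch arm, 55 mm from the pivot: push it sideways with the fingertip.
- lens_cap: Black lens cap, 60 mm diameter, 9 mm thick, lying loose on the rear half of the board; rides along. Origin: centre of its underside.
- spare_lens: Bystander: black lens standing on the table, 72 mm diameter, 78 mm tall. Origin: underside centre.
- blower: Bystander: rubber bulb air blower standing nozzle up, 66 mm diameter, 125 mm tall. Origin: underside centre.
- fluid: Bystander: small amber bottle, 44 mm diameter, 105 mm tall. Origin: underside centre.
- screwdriver: Bystander: screwdriver lying on the table, 170 mm long. Origin: under its middle.
- spanner: Bystander: flat steel lens spanner lying on the table, 130 mm long, 34 mm wide, 8 mm high. Origin: underside centre.
- parts_tray: Bystander: grey divided parts tray 100 x 150 mm, 24 mm high. Origin: underside centre.
- brush: Bystander: brush lying on the table, 160 mm long. Origin: under its middle.

How it is judged:
On the way, in this order (a step that is already met when the one before it is completed fails the run):
1. the board has dropped into its notches (z of board in the frame of bench between 0.03 and 0.037 m and distance between board and seat below 0.007 m and angle between board's own z axis and vertical below 0.03 rad), for 0.2 s.
2. the latch lies over the board (value of joint latch above 1.3 rad), for 0.2 s.
At the end, for the whole second after the job is handed in: The board rests level in its notches (origin within 7 mm of the seat point and less than 3 mm above it, tilt under 0.03 rad), at rest, with the lens cap still on it, and the latch is turned over it (joint above 1.3 rad) (all of step 1 and value of joint latch above 1.3 rad and linear speed of board below 0.01 m/s and z of lens_cap in the frame of board above 0.018 m); the robot touches nothing.
It fails at once if the board is lifted off its rails or tipped (z of board in the frame of bench above 0.052 m or angle between board's own z axis and vertical above 0.12 rad).
It fails at once if the camera is touched (contact force between camera and the fingers above 1 N or contact force between camera and the arm above 1 N).
It fails at once if the lens cap is lifted or falls off the board (z of lens_cap in the frame of board below 0.015 m or z of lens_cap in the frame of board above 0.032 m).
It fails at once if a bystander is moved by more than 30 mm or lifted (distance of any of spare_lens, blower, fluid, screwdriver, spanner, parts_tray, brush from where it was at the start of the episode above 0.03 m).
It also fails if it takes over 56 s, if anything falls off the work surface, if the arm or the gripper's body presses on something with over 40 N, if the wrist force passes 120 N, or if a joint passes its speed limit or range.

ROBOT

A 6-joint arm with a two-finger parallel gripper is mounted at the origin on the work surface. World frame = base frame: x ahead of the robot, y to its left, z up, the work surface at z = 0. Lengths are in m, angles in rad, forces in N, time in s.
With the tool pointing down it reaches from about 0.4 to 0.825 m from the base axis. Payload 7 kg.
Tool frame: the origin (TCP) lies at the very end of the fingers, on their centre line; the grasp point (between the pads) lies 19 mm behind it; z points along the fingers, y is the line along which they close (so a half turn about z gives the same grasp; the last joint's range is limited). The gripper opens to 88 mm and grips with 3 to 60 N. Pads are 19 mm wide; open, the fingers measure 130 mm over their backs; the gripper's body (78 mm by 193 mm) begins 47 mm behind the grasp point.
Start: joints at [-0.897, 0.359, 0.012, 0, -1.224, -0.288], TCP at [0.254, -0.625, 0.227] pointing down, gripper open.
Joint ranges: [-3.07, 3.07], [-1.43, 2.12], [-1.02, 1.25], [-3.03, 1.67], [-3.05, -0], [-3.03, 3.03]. Speed limits (rad/s): [2.39, 2.39, 3.01, 3.14, 3.14, 3.14].

INTERFACE

Orientations are given as [roll, pitch, yaw] about the fixed x, y, z axes, in that order (R = Rz(yaw) Ry(pitch) Rx(roll)).
In Python, from station import arm, grab_frame gives the robot as it stands.
- The arm moves only by the tool jog_arm, never from a script. Its argument "deltas" is a list that holds one entry, the list of rows, each a list of 4 numbers: the shift along the tool's x, y, z in units of 60 mm (1.0 is 60 mm), then the turn about the tool's z in units of 5 degrees (1.0 is 5 degrees). A call has 1 to 8 rows; each row is the pose to reach, as a shift and turn from the pose commanded when the call began, along the tool's axes at that moment; what a row does not reach only later rows make up. A row lasts 1/8 s, in which the tool goes at most 62.5 mm and 10.7 degrees, less where a joint would pass 70% of its speed; a pose out of reach is approached as far as the arm can. A call with a gripper value outside its range is refused whole. "grip" is the finger opening in mm, from 0 to 87.6, set as the call begins (left out, the last holds). The fingers move at their own pace and stop on an object; "squeeze" is the grip in N (left out, the last holds). Time passes only in rows, so rows that repeat a pose let the fingers close. It gives the time, the measured TCP pose, the force, the opening and the grip force at its end, in the units of the state.
- arm.get_state(): the state, without advancing time (a new reading comes with each control period).
- grab_frame(name): name is "scene" or "side" or "wrist"; returns a dict with "img" (420x560x3 uint8, red, green, blue), "vfov" (degrees; the focal length in pixels is half the picture's height over the tangent of half this angle, whatever the lens; pixels are square), "cx", "cy" (the principal point, pixels), "xyz" and "rotation" of the camera in the world. Camera axes: x right, y down, z forward; pixel columns grow to the right and rows downward; lengths in m; the calibration is good to about 2 mm. A picture is of the moment at which its call begins. There is no depth.
- arm.job_done(): hands the job in; it is judged then, once.
The state is a dict: "t": time; "q": joint angles; "qd": joint speeds; "joint_efforts": joint torques, N m; "eef_pos": TCP position; "ee_rot": TCP orientation; "force": force on the tool from outside, world axes, zero at the start; "moment": the same for the moment, N m; "width": finger opening in m; "gripper_force": force on a finger pad.
Only numpy, scipy, OpenCV 4.12 (cv2) and the standard library are available. Lean on these libraries where they do the work, as an engineer would, in place of code of your own. Each camera call takes 0.05 s, during which the arm holds its last target. There are 200 camera calls.

## Working session

There is one attempt and no reset: what is moved stays moved. The work goes in short steps, Python scripts to look and compute and a tool call to move; the robot and the scene stay as the last step left them, time stands still between calls to the robot, and variables do not carry over. Pictures are saved under pics/ and viewed, at most 10 in all, crops included, and the job is handed in when it is done.

Besides the shell and the picture viewer there is one more tool, called after "Call:" as name(argument=value, ...), one argument or row to a line, values as JSON. jog_arm: Moves the arm, as the interface text tells. Its arguments: {"type":"object","properties":{"deltas":{"type":"array"},"grip":{"type":"number"},"squeeze":{"type":"number"}},"required":["deltas"]}

```bash
mkdir -p pics; ls
cat > h.py <<'E'
import numpy as np,cv2
from station import arm,grab_frame
def save(f,p): cv2.imwrite(p,f["img"][:,:,::-1])
def ray(f,u,v):
    fl=210/np.tan(np.radians(f["vfov"])/2)
    d=np.array([(u-f["cx"])/fl,(v-f["cy"])/fl,1.]); return np.array(f["xyz"]),np.array(f["rotation"]).reshape(3,3)@d
def plane(f,u,v,z):
    o,d=ray(f,u,v); return o+d*(z-o[2])/d[2]
def proj(f,p):
    fl=210/np.tan(np.radians(f["vfov"])/2)
    c=np.array(f["rotation"]).reshape(3,3).T@(np.array(p)-np.array(f["xyz"])); return c[:2]/c[2]*fl+[f["cx"],f["cy"]]
def tri(f1,p1,f2,p2):
    o1,d1=ray(f1,*p1);o2,d2=ray(f2,*p2)
    s=np.linalg.lstsq(np.c_[d1,-d2],o2-o1,rcond=None)[0]
    a,b=o1+s[0]*d1,o2+s[1]*d2; return (a+b)/2,np.linalg.norm(a-b)
E
python3 - <<'E'
from h import *
import pickle
F={n:grab_frame(n) for n in("scene","side","wrist")}
pickle.dump(F,open("F0.pkl","wb"))
for n,f in F.items(): save(f,f"pics/{n}0.png"); print(n,f["xyz"],np.round(f["rotation"],3).tolist(),f["vfov"])
print(arm.get_state())
E
```

```text
pics
scene [ 1.0135657  -0.52481864  1.06826244] [-2.577, 0.015, 0.734] 46.352710337032995
side [ 0.50947227 -0.86055011  0.5543945 ] [-2.121, -0.018, -0.084] 52.667330495085835
wrist [ 0.17828101 -0.65554163  0.38356949] [2.836, -0.0, 1.956] 63.314454088967544
{'t': 0.15, 'q': array([-8.96906871e-01,  3.59215469e-01,  1.12874737e-02, -2.03179905e-04,
       -1.22406080e+00, -2.88114099e-01]), 'qd': array([-0.00091207, -0.0012103 ,  0.00091226,  0.0018788 ,  0.0015993 ,
       -0.00021288]), 'joint_efforts': array([-1.62039181e-03, -5.83275497e+01,  2.93290955e+01,  7.00123027e+00,
        8.77087325e-03, -9.94434436e-05]), 'eef_pos': array([ 0.25383382, -0.625088  ,  0.22585952]), 'ee_rot': array([ 3.14039505e+00, -1.55703721e-04, -2.75588636e+00]), 'force': array([-0.19883009, -0.45722304, -0.21810725]), 'moment': array([ 0.02642432, -0.00394235,  0.01461554]), 'gripper_force': 0.0, 'width': 0.087583276708601}
```

View pics/scene0.png

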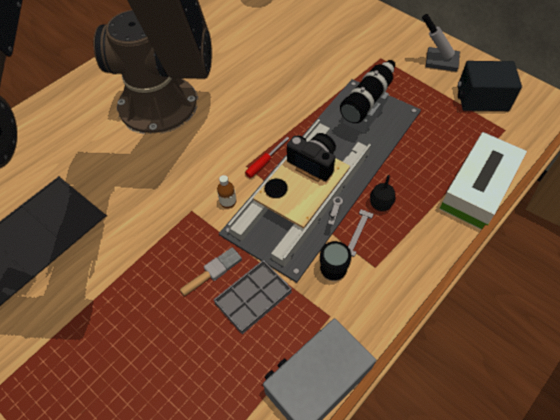

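View pics/side0.png

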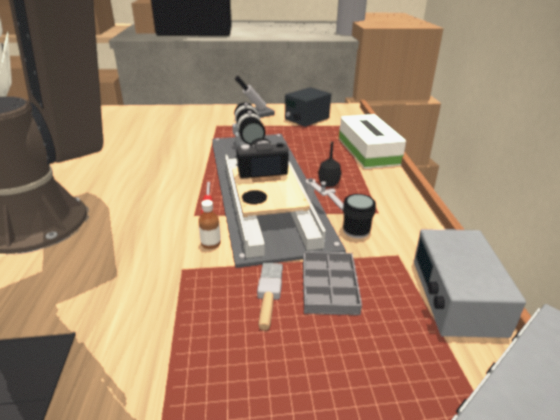

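The scene view shows the bench with its rails running from about (255,235) to (350,135), the board and camera near (300,190), and the latch near (336,208). The side view shows the same things: rear plate corners near (240,258) and (338,248), and the board near (270,195). The rotations are rpy, so I'll fix the helper and enlarge both views.

```bash
sed -i 's/np.array(f\["rotation"\]).reshape(3,3)/Rm(f)/' h.py
cat >> h.py <<'E'
from scipy.spatial.transform import Rotation as Ro
def Rm(f): return Ro.from_euler('xyz',f["rotation"]).as_matrix()
E
python3 - <<'E'
from h import *
import pickle
F=pickle.load(open("F0.pkl","rb"))
a=F["scene"]["img"][70:290,210:430]; b=F["side"]["img"][100:270,190:400]
A=cv2.resize(a,None,fx=2.7,fy=2.7,interpolation=cv2.INTER_CUBIC)
cv2.imwrite("pics/a.png",A[:,:,::-1])
B=cv2.resize(b,None,fx=3.5,fy=3.5,interpolation=cv2.INTER_CUBIC)
cv2.imwrite("pics/b.png",B[:,:,::-1])
for n,(u,v) in(("scene",(221,234)),("scene",(297,279)),("scene",(419,108)),("side",(240,258)),("side",(338,248))): print(n,plane(F[n],u,v,.012))
E
```

```text
scene [ 0.47937188 -0.19011705  0.012     ]
scene [ 0.70070544 -0.15610967  0.012     ]
scene [0.6073887  0.49184584 0.012     ]
side [ 0.47972941 -0.17375774  0.012     ]
side [ 0.68598311 -0.15234878  0.012     ]
```

View pics/a.png

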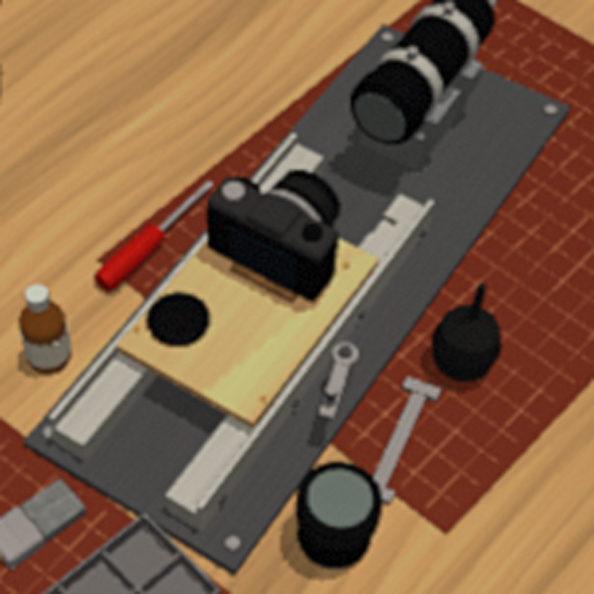

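View pics/b.png

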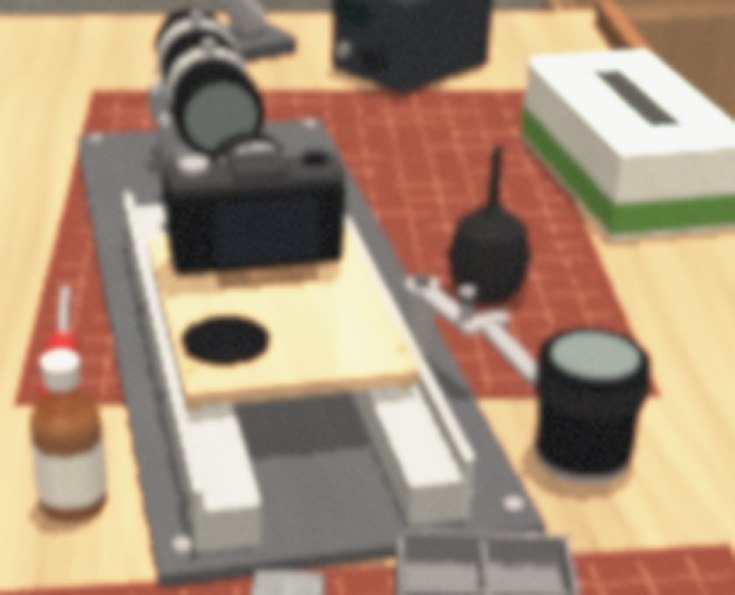

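The crops show the plate corners, the board's rear top edge at a(118,347)–(251,422) and b(188,395)–(418,378), and the latch ring at a(345,352), b(420,285), with the pin near a(335,385), b(468,293).

Run:
```python
from h import *
import pickle
F=pickle.load(open("F0.pkl","rb"))
sc=lambda u,v:(u/2.7+210,v/2.7+70)
si=lambda u,v:(u/3.5+190,v/3.5+100)
S,D=F["scene"],F["side"]
M=np.array([[-.1175,-.215],[.1175,-.215],[.1175,.445],[-.1175,.445]])
def fit(P):
    c=P.mean(0);m=M.mean(0);z=((P-c)@[1,1j])*np.conj((M-m)@[1,1j]);a=np.angle(z.sum())
    R=np.array([[np.cos(a),-np.sin(a)],[np.sin(a),np.cos(a)]]);t=c-R@m
    return a,R,t,np.round((P-t)@R-M,4).tolist()
Ps=np.array([plane(S,*sc(*p),.012)[:2] for p in[(27,443),(236,571),(567,105),(385,26)]])
Pd=np.array([plane(D,*si(*p),.012)[:2] for p in[(162,580),(540,528),(325,122),(80,140)]])
for P in(Ps,Pd,(Ps+Pd)/2):
    a,R,t,r=fit(P);print("bench",a,t,r)
np.savez("bench.npz",a=a,R=R,t=t)
def B(p): return np.round(np.r_[R.T@(p[:2]-t),p[2]],4)
for n,p,q in(("boardRL",(118,347),(188,395)),("boardRR",(251,422),(418,378)),("pivot",(345,352),(420,285)),("pin",(335,385),(468,293))):
    X,e=tri(S,sc(*p),D,si(*q)); print(n,np.round(X,4),B(X),"gap",round(e,4))
for n,p in(("boardRL",(118,347)),("boardRR",(251,422)),("boardFR",(375,258))): print(n,B(plane(S,*sc(*p),.064)))
for n,p in(("boardRL",(188,395)),("boardRR",(418,378))): print(n,B(plane(D,*si(*p),.064)))
W=lambda x,y,z:np.r_[R@[x,y]+t,z]
print("pred pivot a",(proj(S,W(.105,0,.065))-[210,70])*2.7,(proj(D,W(.105,0,.065))-[190,100])*3.5)
for th in(-.45,-.3,-.15,0,.1):
    x=.105-.055*np.sin(th);y=-.055*np.cos(th);p=W(x,y,.087)
    print(th,(proj(S,p)-[210,70])*2.7,(proj(D,p)-[190,100])*3.5)
```

```text
bench 0.1401414228367665 [0.56187899 0.03529793] [[0.0024, 0.0018], [-0.0025, 0.0013], [-0.0047, -0.0009], [0.0048, -0.0022]]
bench 0.13299484030398015 [0.55788486 0.02868286] [[0.003, 0.0018], [-0.0046, 0.0066], [0.0004, -0.0019], [0.0012, -0.0064]]
bench 0.13657825602455256 [0.55988318 0.03198983] [[0.0027, 0.0018], [-0.0036, 0.0039], [-0.0021, -0.0014], [0.003, -0.0043]]
boardRL [ 0.4898 -0.08    0.0601] [-0.0847 -0.1014  0.0601] gap 0.003
boardRR [ 0.6343 -0.059   0.0563] [ 0.0614 -0.1003  0.0563] gap 0.0014
pivot [0.6509 0.0517 0.0631] [0.0928 0.0071 0.0631] gap 0.0017
pin [0.6749 0.0064 0.082 ] [ 0.1105 -0.0411  0.082 ] gap 0.0025
boardRL [-0.0815 -0.1044  0.064 ]
boardRR [ 0.0632 -0.1037  0.064 ]
boardFR [0.0622 0.1142 0.064 ]
boardRL [-0.0863 -0.1057  0.064 ]
boardRR [ 0.0581 -0.1133  0.064 ]
pred pivot a [352.39461107 361.56161887] [440.55321753 286.46983645]
-0.45 [349.00186024 400.06106388] [497.18437117 288.7327739 ]
-0.3 [339.61942626 398.34820918] [487.53887635 291.8665699 ]
-0.15 [330.59985597 395.48287945] [476.76149834 294.23732068]
0 [322.15781399 391.53882644] [465.1156017  295.77757831]
0.1 [316.94919786 388.35873829] [457.01255524 296.31993519]
```

```bash
cat >> h.py <<'E'
try:
    _b=np.load("bench.npz");A=float(_b["a"]);R2=_b["R"];T=_b["t"]+R2@[-.0105,.003]
except Exception: pass
def W(x,y,z): return np.r_[R2@[x,y]+T,z]
def Bn(p): return np.round(np.r_[R2.T@(np.array(p)[:2]-T),p[2]],4)
def need(target,yaw=None):
    s=arm.get_state();M=Ro.from_euler('xyz',s["ee_rot"]).as_matrix()
    d=M.T@(np.array(target)-s["eef_pos"])/.06
    t=0 if yaw is None else -np.degrees((yaw-s["ee_rot"][2]+np.pi)%(2*np.pi)-np.pi)/5
    print("need",np.round(d,2),"turn",round(t,2),"t",s["t"])
E
python3 - <<'E'
from h import *
import pickle
F=pickle.load(open("F0.pkl","rb"))
S=F["scene"];sc=lambda u,v:(u/2.7+210,v/2.7+70)
for n,p,z in(("blower base~",(465,340),.045),("lens top",(340,497),.078),("bottle top",(37,293),.105),("tray",(145,520),.024),("brush",(75,495),.02)): print(n,Bn(plane(S,*sc(*p),z)))
print(A,W(0,-.165,.22)); need(W(0,-.165,.226),A-np.pi/2)
E
```

```text
blower base~ [0.1849 0.088  0.045 ]
lens top [ 0.1799 -0.1336  0.078 ]
bottle top [-0.1479 -0.1214  0.105 ]
tray [ 0.0386 -0.2218  0.024 ]
brush [-0.029  -0.2349  0.02  ]
0.13657825602455256 [ 0.57153792 -0.12993119  0.22      ]
need [-8.01  5.65  0.  ] turn -15.15 t 0.15
```

Call:
jog_arm(
  deltas=[
    [[-0.4,0.3,0,-0.8],[-1.1,0.8,0,-2.2],[-1.8,1.3,0,-3.8],[-2.5,1.8,0,-5.5],[-3.2,2.3,0,-7.2],[-3.9,2.8,0,-9],[-4.5,3.2,0,-10.6],[-5,3.5,0,-12]],
  ],
  grip=0,
)

```text
t: 1.15
eef_pos: [0.4536, -0.3163, 0.2266]
ee_rot: [-3.142, 0.0, -1.703]
force: [0.7, -0.3, -0.6]
width: 0.013
gripper_force: 0.0
```

```bash
python3 -c "
from h import *
need(W(0,-.165,.19),A-np.pi/2);print(arm.get_state()['width'],arm.get_state()['eef_pos'])"
```

```text
need [-3.34 -1.54  0.61] turn -3.08 t 1.15
0.01303080456400439 [ 0.45356994 -0.31626972  0.22657798]
```

Call:
jog_arm(
  deltas=[
    [[-0.6,-0.3,0.1,-0.5],[-1.3,-0.6,0.2,-1.1],[-2,-0.9,0.3,-1.7],[-2.6,-1.2,0.45,-2.3],[-3,-1.4,0.6,-2.8],[-3.3,-1.54,0.6,-3.08],[-3.34,-1.54,0.6,-3.08],[-3.34,-1.54,0.6,-3.08]],
  ],
)

```text
t: 2.15
eef_pos: [0.5717, -0.1324, 0.1908]
ee_rot: [-3.142, -0.0, -1.44]
force: [-0.7, -0.6, -0.7]
width: 0.0008
gripper_force: 0.0
```

Run:
```python
from h import *
import pickle
need(W(0,-.165,.04),A-np.pi/2);print(arm.get_state()['width'],Bn(arm.get_state()['eef_pos']))
f=grab_frame("wrist");s=grab_frame("side");pickle.dump((f,s),open("F1.pkl","wb"))
i=np.hstack([f["img"],s["img"][100:270,190:400].repeat(2,0).repeat(2,1)[:340].copy() if 0 else cv2.copyMakeBorder(cv2.resize(s["img"][120:270,200:340],None,fx=1.7,fy=1.7),0,165,0,2,cv2.BORDER_CONSTANT)])
cv2.imwrite("pics/w1.png",i[:,:,::-1]);print(i.shape,f["xyz"],f["rotation"])
```

```text
need [-0.04 -0.    2.51] turn -0.07 t 2.15
0.000848093299041505 [-1.000e-04 -1.675e-01  1.908e-01]
(420, 800, 3) [ 0.58310896 -0.21335213  0.34872012] [ 2.83557394e+00 -9.94920594e-04 -3.01116522e+00]
```

View pics/w1.png

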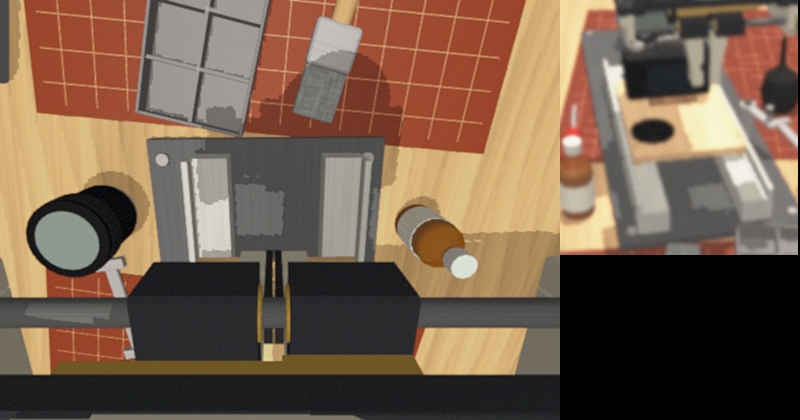

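The wrist view (left half) has the closed fingers near column 273, centred between the rails (inner edges at about 230 and 322) and behind the board. The way down is free.

Call:
jog_arm(
  deltas=[
    [[0,0,0.4,0],[0,0,0.9,0],[0,0,1.4,0],[0,0,1.9,0],[0,0,2.3,0],[0,0,2.5,0],[0,0,2.5,0]],
  ],
)

```text
t: 3.12
eef_pos: [0.5715, -0.1326, 0.0403]
ee_rot: [3.141, -0.0, -1.44]
force: [-0.0, -1.0, 0.1]
width: 0.0003
gripper_force: 0.0
```

Call:
jog_arm(
  deltas=[
    [[-0.1,0,0,0],[-0.2,0,0,0],[-0.3,0,0,0],[-0.4,0,0,0],[-0.5,0,0,0],[-0.6,0,0,0],[-0.7,0,0,0],[-0.8,0,0,0]],
  ],
)

```text
t: 4.12
eef_pos: [0.5656, -0.0841, 0.0405]
ee_rot: [3.141, -0.0, -1.44]
force: [0.1, -0.2, -0.0]
width: 0.0004
gripper_force: 0.0
```

Call:
jog_arm(
  deltas=[
    [[-0.1,0,0,0],[-0.2,0,0,0],[-0.3,0,0,0],[-0.4,0,0,0],[-0.5,0,0,0],[-0.6,0,0,0],[-0.7,0,0,0],[-0.8,0,0,0]],
  ],
)

```text
t: 5.12
eef_pos: [0.5593, -0.0365, 0.0405]
ee_rot: [3.141, -0.0, -1.44]
force: [0.1, -4.6, -1.3]
width: 0.0006
gripper_force: 1.9
```

Call:
jog_arm(
  deltas=[
    [[-0.1,0,0,0],[-0.2,0,0,0],[-0.3,0,0,0],[-0.4,0,0,0]],
  ],
)

```text
t: 5.62
eef_pos: [0.5561, -0.0128, 0.0405]
ee_rot: [3.141, 0.0, -1.44]
force: [0.2, -3.1, -1.5]
width: 0.0004
gripper_force: 1.9
```

Call:
jog_arm(
  deltas=[
    [[-0.07,0,0,0],[-0.14,0,0,0],[-0.2,0,0,0]],
  ],
)

```text
t: 6.0
eef_pos: [0.5548, -0.004, 0.0407]
ee_rot: [3.14, -0.004, -1.438]
force: [11.2, -37.3, -7.4]
width: 0.0006
gripper_force: 19.2
```

Run:
```python
from h import *
import pickle
S=pickle.load(open("F0.pkl","rb"))["scene"]
print("mark",Bn(plane(S,390/2.7+210,218/2.7+70,.042)),Bn(plane(S,405/2.7+210,195/2.7+70,.042)))
s=arm.get_state();print(Bn(s["eef_pos"]),s["force"])
```

```text
mark [0.053  0.1787 0.042 ] [0.0507 0.2128 0.042 ]
[ 0.0006 -0.0379  0.0407] [ 11.17545596 -37.2917872   -7.43442665]
```

Call:
jog_arm(
  deltas=[
    [[0.2,0,0,0],[0.5,0,0,0],[0.8,0,0,0],[0.8,0,0,0]],
  ],
)

```text
t: 6.5
eef_pos: [0.5612, -0.0502, 0.0405]
ee_rot: [-3.141, 0.0, -1.442]
force: [-0.8, 0.3, -0.2]
width: 0.0005
gripper_force: 0.0
```

Run:
```python
from h import *
import pickle
f=grab_frame("scene");s=grab_frame("side");pickle.dump((f,s),open("F2.pkl","wb"))
a=cv2.resize(f["img"][90:260,240:370],None,fx=3.0,fy=3.0,interpolation=3);b=cv2.resize(s["img"][130:260,210:340],None,fx=3.0,fy=3.0,interpolation=3)
i=np.zeros((510,780,3),np.uint8);i[:a.shape[0],:390]=a;i[:b.shape[0],390:]=b
cv2.imwrite("pics/c2.png",i[:,:,::-1]);print(arm.get_state()["force"],Bn(arm.get_state()["eef_pos"]))
```

```text
[-0.43003342 -0.0488507   0.70184946] [ 0.0006 -0.0837  0.0405]
```

View pics/c2.png

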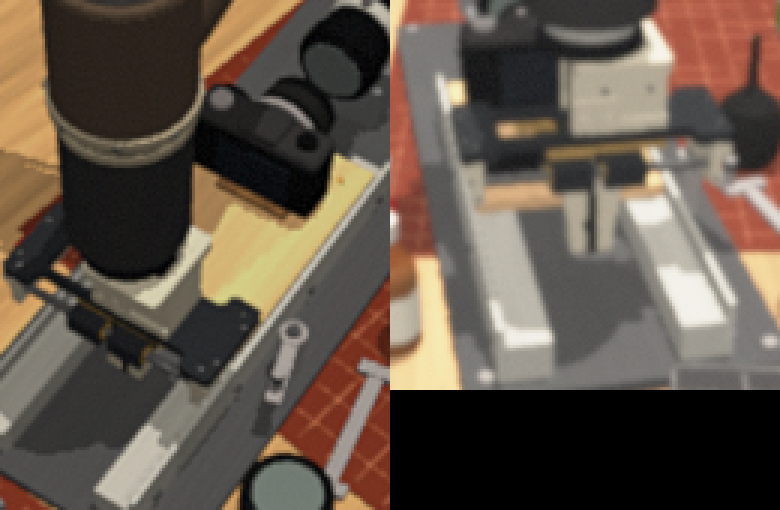

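The board appears seated: the scene crop shows the camera moved forward. The latch is at (290,335)–(272,395), still open. I'll go up and over to the latch side, then check the drop and the pin.

Call:
jog_arm(
  deltas=[
    [[0.1,0,-0.5,0],[0.1,0,-1.2,0],[0.1,-0.4,-1.6,0],[0,-1.0,-1.6,0],[-0.2,-1.7,-1.6,0],[-0.4,-2.3,-1.6,0],[-0.65,-2.65,-1.6,0],[-0.65,-2.65,-1.6,0]],
  ],
)

```text
t: 7.6
eef_pos: [0.7143, 0.0122, 0.1355]
ee_rot: [3.141, 0.0, -1.438]
force: [-0.1, -0.5, -0.1]
width: 0.0004
gripper_force: 0.0
```

Run:
```python
from h import *
import pickle
f=grab_frame("scene");s=grab_frame("side");pickle.dump((f,s),open("F3.pkl","wb"))
a=cv2.resize(f["img"][90:260,235:365],None,fx=3.0,fy=3.0,interpolation=3);b=cv2.resize(s["img"][120:250,210:340],None,fx=3.0,fy=3.0,interpolation=3)
i=np.zeros((510,780,3),np.uint8);i[:a.shape[0],:390]=a;i[:b.shape[0],390:]=b
cv2.imwrite("pics/c3.png",i[:,:,::-1]);print(arm.get_state()["force"],Bn(arm.get_state()["eef_pos"]))
```

```text
[ 0.04682661 -0.34163571  0.14545989] [ 0.1593 -0.0447  0.136 ]
```

View pics/c3.png

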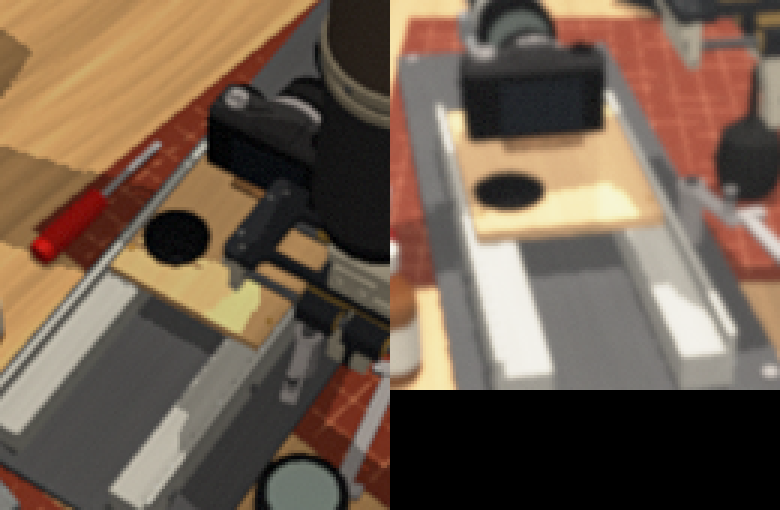

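Run:
```python
from h import *
import pickle
F=pickle.load(open("F0.pkl","rb"));f,s=pickle.load(open("F3.pkl","rb"))
def cap(f,g):
    m=(f["img"].max(2)<60).astype(np.uint8)
    n,l,st,c=cv2.connectedComponentsWithStats(m)
    k=min(range(1,n),key=lambda k:np.hypot(*(c[k]-g)) if st[k,4]>60 else 1e9); return c[k],st[k,4]
for S,D,g,h in((F["scene"],F["side"],(276,188),(254.6,197)),(f,s,(294,169),(250,184))):
    (p,n1),(q,n2)=cap(S,g),cap(D,h);X,e=tri(S,p,D,q);print(p,n1,q,n2,Bn(X),e)
c3=lambda u,v:(u/3+235,v/3+90); d3=lambda u,v:((u-390)/3+210,v/3+120)
for n,p,q in(("RL",(110,268),(476,234)),("RR",(255,347),(664,220)),):
    X,e=tri(f,c3(*p),s,d3(*q));print(n,Bn(X),e)
for p,q in(((290,395),(730,190)),): X,e=tri(f,c3(*p),s,d3(*q));print("pin?",Bn(X),e)
```

```text
[275.48502994 187.84431138] 334 [253.93846154 196.90769231] 195 [-0.0441 -0.0523  0.0673] 0.001965625670375661
[293.23642173 168.56230032] 313 [249.03012048 183.37349398] 166 [-0.044   0.0273  0.0598] 0.0022302799404601893
RL [-0.0753 -0.0263  0.052 ] 0.0045491050615221506
RR [ 0.0727 -0.0275  0.0513] 0.0008723185383209403
pin? [ 0.1222 -0.0637  0.0866] 0.01737527255603099
```

The cap's height fell by 7.5 mm, so the board has dropped. Next I'll lower the closed fingertip outside the pin and push it inward.

Call:
jog_arm(
  deltas=[
    [[0.07,0,0.3,0],[0.07,0,0.6,0],[0.07,0,0.9,0],[0.07,0,1.03,0],[0.07,0,1.03,0]],
  ],
)

```text
t: 8.32
eef_pos: [0.7136, 0.0063, 0.0737]
ee_rot: [3.14, -0.0, -1.44]
force: [0.5, -0.2, 0.6]
width: 0.0002
gripper_force: 0.0
```

Call:
jog_arm(
  deltas=[
    [[0,0.12,0,0],[0,0.24,0,0],[0,0.36,0,0],[0,0.48,0,0]],
  ],
)

```text
t: 8.82
eef_pos: [0.6857, 0.0026, 0.0755]
ee_rot: [-3.14, -0.0, -1.44]
force: [1.9, -1.4, 0.5]
width: 0.0004
gripper_force: 0.8
```

Call:
jog_arm(
  deltas=[
    [[0,0.12,0,0],[0,0.24,0,0],[0,0.36,0,0],[0,0.48,0,0],[0,0.5,0,0]],
  ],
)

```text
t: 9.45
eef_pos: [0.6552, -0.0011, 0.0747]
ee_rot: [3.141, 0.0, -1.44]
force: [0.5, 0.8, 0.6]
width: 0.0003
gripper_force: 0.7
```

Run:
```python
from h import *
import pickle
f=grab_frame("scene");s=grab_frame("side")
a=cv2.resize(f["img"][90:260,235:365],None,fx=3.0,fy=3.0,interpolation=3);b=cv2.resize(s["img"][120:250,210:340],None,fx=3.0,fy=3.0,interpolation=3)
i=np.zeros((510,780,3),np.uint8);i[:a.shape[0],:390]=a;i[:b.shape[0],390:]=b
cv2.imwrite("pics/c4.png",i[:,:,::-1]);print(arm.get_state()["force"],Bn(arm.get_state()["eef_pos"]))
```

```text
[-0.47876608  0.05463828  0.69339365] [ 0.1005 -0.049   0.0747]
```

View pics/c4.png

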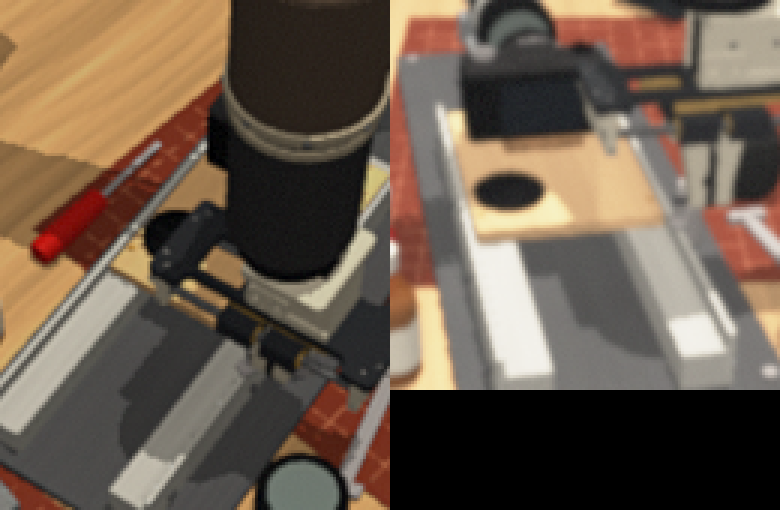

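The scene crop shows the pin at (248,365), just inside the fingers, so the latch has swung partway. Now I'll go around behind the pin and push it forward (+y).

Call:
jog_arm(
  deltas=[
    [[0,-0.15,0,0],[0.25,-0.15,0,0],[0.55,-0.15,0,0],[0.55,0.2,0,0],[0.55,0.6,0,0],[0.55,0.6,0,0]],
  ],
)

```text
t: 10.3
eef_pos: [0.623, -0.0401, 0.0749]
ee_rot: [3.141, 0.0, -1.441]
force: [1.0, -0.7, 0.0]
width: 0.0002
gripper_force: 0.0
```

Call:
jog_arm(
  deltas=[
    [[-0.12,0,0,0],[-0.24,0,0,0],[-0.36,0,0,0],[-0.48,0,0,0],[-0.6,0,0,0],[-0.7,0,0,0],[-0.8,0,0,0]],
  ],
)

```text
t: 11.18
eef_pos: [0.6096, 0.0033, 0.0723]
ee_rot: [3.124, -0.005, -1.443]
force: [-20.4, -17.0, 6.8]
width: 0.0003
gripper_force: 10.9
```

Run:
```python
from h import *
print(arm.get_state()["force"],Bn(arm.get_state()["eef_pos"]))
```

```text
[-20.41199401 -16.99747949   6.77873557] [ 0.0558 -0.0381  0.0723]
```

Unexpected side force, so I'll back off and look.

Call:
jog_arm(
  deltas=[
    [[0.3,0,0,0],[0.8,0,0,0],[1.0,0,-0.5,0],[1.0,0,-1.0,0],[1.0,0.8,-1.2,0],[1.0,1.6,-1.2,0],[1.0,1.6,-1.2,0]],
  ],
)

```text
t: 12.05
eef_pos: [0.5288, -0.0631, 0.1476]
ee_rot: [-3.141, 0.001, -1.44]
force: [0.4, 0.0, 0.5]
width: 0.0001
gripper_force: 0.0
```

Run:
```python
from h import *
import pickle
f=grab_frame("scene");s=grab_frame("side");pickle.dump((f,s),open("F5.pkl","wb"))
a=cv2.resize(f["img"][110:250,255:360],None,fx=3.7,fy=3.7,interpolation=3);b=cv2.resize(s["img"][140:240,240:340],None,fx=4,fy=4,interpolation=3)
i=np.zeros((520,790,3),np.uint8);i[:a.shape[0],:a.shape[1]]=a;i[:400,390:]=b
cv2.imwrite("pics/c5.png",i[:,:,::-1]);print(arm.get_state()["force"],Bn(arm.get_state()["eef_pos"]))
```

```text
[0.8514349  0.30211127 0.51436451] [-0.0303 -0.093   0.1476]
```

View pics/c5.png

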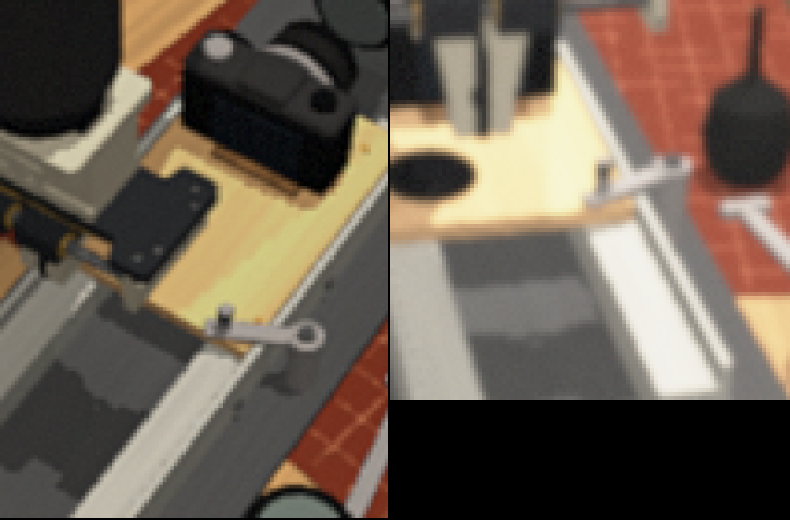

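The latch now lies across: scene pivot (308,333) and pin top (226,312), side pivot (676,162) and pin top (603,168). The board is still down and the lens cap is in place. I'll work out the angle.

Run:
```python
from h import *
import pickle
f,s=pickle.load(open("F5.pkl","rb"))
a=lambda u,v:(u/3.7+255,v/3.7+110); b=lambda u,v:((u-390)/4+240,v/4+140)
X,e=tri(f,a(226,312),s,b(603,168));P,e2=tri(f,a(308,333),s,b(676,162));print(Bn(X),e,Bn(P),e2)
for X,P in((plane(f,*a(226,312),.087),plane(f,*a(308,333),.065)),(plane(s,*b(603,168),.087),plane(s,*b(676,162),.065)),(X,P)):
    d=Bn(X)[:2]-Bn(P)[:2];print(Bn(X),Bn(P),np.arctan2(-d[0],-d[1]),np.hypot(*d))
need(W(.05,-.07,.074),A-np.pi/2)
```

```text
[ 0.0548 -0.02    0.0791] 0.001373153188085518 [0.1057 0.0024 0.067 ] 0.00033838590729125885
[ 0.058  -0.0253  0.087 ] [0.105  0.0038 0.065 ] 1.0164155866177933 0.05527938132794179
[ 0.0509 -0.0334  0.087 ] [0.1068 0.0058 0.065 ] 0.959230429797833 0.06827481233954437
[ 0.0548 -0.02    0.0791] [0.1057 0.0024 0.067 ] 1.1562236150912382 0.05561088023040096
need [-0.39 -1.33  1.23] turn -0.06 t 12.15
```

θ is about 1.05. The pin had got caught in the slot between the two fingers. This time I'll push with one finger's flat face, at TCP x≈0.042.

Call:
jog_arm(
  deltas=[
    [[0,-0.4,0,0],[-0.1,-0.9,0,0],[-0.3,-1.2,0.3,0],[-0.35,-1.2,0.7,0],[-0.35,-1.2,1.1,0],[-0.35,-1.2,1.22,0],[-0.35,-1.2,1.22,0]],
  ],
)

```text
t: 13.02
eef_pos: [0.6, -0.0328, 0.0732]
ee_rot: [3.141, -0.0, -1.44]
force: [-0.1, 0.2, 0.8]
width: 0.0006
gripper_force: 0.0
```

Call:
jog_arm(
  deltas=[
    [[-0.12,0,0,0],[-0.24,0,0,0],[-0.36,0,0,0],[-0.46,0,0,0],[-0.54,0,0,0],[-0.62,0,0,0]],
  ],
)

```text
t: 13.78
eef_pos: [0.594, 0.004, 0.0735]
ee_rot: [3.14, -0.0, -1.44]
force: [0.2, -2.7, 1.4]
width: 0.0005
gripper_force: 1.0
```

Call:
jog_arm(
  deltas=[
    [[-0.08,0,0,0],[-0.16,0,0,0],[-0.22,0,0,0]],
  ],
)

```text
t: 14.15
eef_pos: [0.5928, 0.0173, 0.0735]
ee_rot: [3.141, -0.0, -1.44]
force: [-0.4, -1.6, 0.3]
width: 0.0005
gripper_force: 0.7
```

Run:
```python
from h import *
print(arm.get_state()["force"],Bn(arm.get_state()["eef_pos"]))
```

```text
[-0.35061412 -1.58509419  0.3251194 ] [ 0.0411 -0.022   0.0735]
```

Call:
jog_arm(
  deltas=[
    [[-0.05,0,0,0],[-0.1,0,0,0],[-0.13,0,0,0]],
  ],
)

```text
t: 14.52
eef_pos: [0.5919, 0.025, 0.0736]
ee_rot: [-3.141, 0.0, -1.44]
force: [-0.3, -1.0, -0.1]
width: 0.0004
gripper_force: 0.5
```

Now back off, rise, clear the hand to the rear and check.

Call:
jog_arm(
  deltas=[
    [[0.3,0,0,0],[0.8,0,0,0],[1.2,0,-0.5,0],[1.5,0.3,-1.0,0],[1.8,0.7,-1.6,0],[2.2,1.1,-2.0,0],[2.6,1.4,-2.0,0],[2.6,1.4,-2.0,0]],
  ],
)

```text
t: 15.52
eef_pos: [0.5282, -0.1427, 0.1943]
ee_rot: [-3.14, 0.0, -1.442]
force: [0.2, -0.5, 0.9]
width: 0.0006
gripper_force: 0.0
```

Run:
```python
from h import *
import pickle
f=grab_frame("scene");s=grab_frame("side");pickle.dump((f,s),open("F6.pkl","wb"))
a=cv2.resize(f["img"][110:250,255:360],None,fx=3.7,fy=3.7,interpolation=3);b=cv2.resize(s["img"][140:240,240:340],None,fx=4,fy=4,interpolation=3)
i=np.zeros((520,790,3),np.uint8);i[:a.shape[0],:a.shape[1]]=a;i[:400,390:]=b
cv2.imwrite("pics/c6.png",i[:,:,::-1])
for th in(1.1,1.3,1.45,1.57):
    p=W(.105-.055*np.sin(th),.003-.055*np.cos(th),.087);print(th,(proj(f,p)-[255,110])*3.7,(proj(s,p)-[240,140])*4+[390,0])
```

```text
1.1 [226.08332009 307.02906198] [606.95595961 158.20536165]
1.3 [229.2715784  293.61636204] [596.43913242 150.83996163]
1.45 [233.74342216 284.16658081] [590.75938736 144.88241157]
1.57 [238.52228393 277.13470966] [587.65717524 139.95895196]
```

View pics/c6.png

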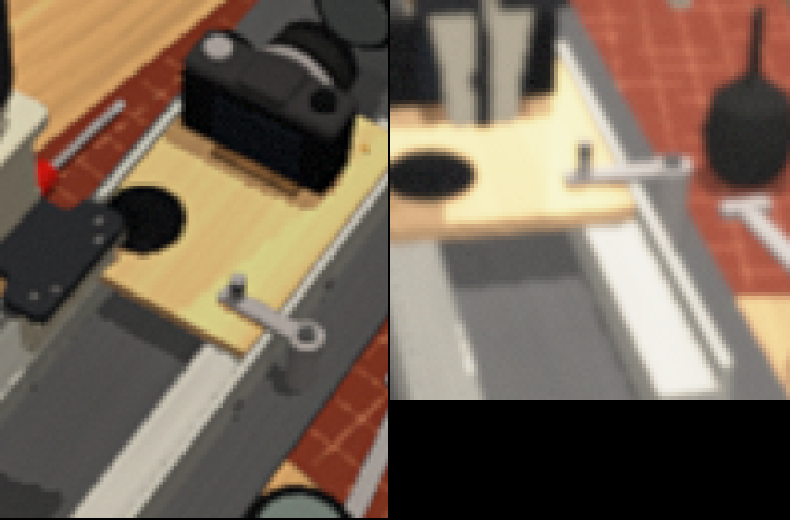

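The pin top is at scene (237,282) and side (585,148), which puts the latch at about 1.5 rad and nearly parallel to the board's rear edge. The board is down, the lens cap is on it and the hand is clear.

```bash
python3 -c "
from station import arm
print(arm.job_done())"
```

```text
the job is handed in; nothing more can be done
None
```

I pushed the board until it dropped into its notches, swung the latch over it to about 1.5 rad, left the hand clear and handed the job in at about 15.6 s; no verdict came back.

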